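# Load the dispenser's cartridge magazine

### The job

Load both long cartridges from the rack into the magazine: release each one into the funnel, from close above or inside its mouth and never from a height, so that it drops through and lies flat in the narrow well below, one on top of the other. Leave the short cartridge where it is in the rack.

Things in the scene. Friction and masses are not known exactly. Their poses are not given: they have to be found in the camera images.
- long_a: First long cartridge: straight rigid round cartridge, white with black end caps, 26 mm in diameter all along, 110 mm long, about 88 g, both ends alike. Origin at its middle on its axis; x runs along its length (it may be rolled about x by any angle). Starts in one of the rack's three places.
- long_b: Second long cartridge: straight rigid round cartridge, white with black end caps, 26 mm in diameter all along, 110 mm long, about 88 g, both ends alike. Origin at its middle on its axis; x runs along its length (it may be rolled about x by any angle). Starts in one of the rack's three places.
- short: Short cartridge, to be left alone: straight rigid round cartridge, white with black end caps, 26 mm in diameter all along, 70 mm long, about 56 g, both ends alike. Origin at its middle on its axis; x runs along its length (it may be rolled about x by any angle). Starts in one of the rack's three places.
- rack: Low fixed aluminium rack, base plate 90 x 225 x 8 mm, with two dark notched bars along its y axis. Three places at y = -80, 0 and +80 mm; cartridges lie in them parallel to the rack's x axis, middle over x = 0, axis 45 mm above the table. Origin at the centre of its underside, on the table; z up.
- rack_centre (a point): Point on the rack's base plate, 8 mm above the table, midway between the two notched bars. The bars are 5 mm thick, at x = -26 and +26 mm, reaching to 43 mm above the table; between them a gap of 47 mm along the cartridge is free for fingers from above, down to the plate.
- magazine: Fixed magazine 172 x 116 mm, 132 mm high: an aluminium funnel with an oblong mouth over a narrow aluminium well with clear end windows, on a black base. Origin at the centre of its underside, on the table; its x axis is the long way of mouth and well, z up.
- funnel_mouth (a point): Centre of the mouth at rim height, 132 mm above the table. The mouth is 160 mm along x, 104 mm along y; steep sides, 3 to 4 mm thick, narrow to 126 x 32 mm at the top of the well, 72 mm above the table. A long cartridge released roughly lengthwise in the mouth slides down by itself. Axes as the magazine's.
- well_floor (a point): Centre of the well's floor, 12 mm above the table; axes as the magazine's. The well is 126 mm along x and 32 mm along y from its floor up to the funnel (60 mm), and holds two long cartridges lying flat, one on the other.
Mind the look-alikes: they are no part of the job. What is shaped like the long_a but green is not meant. What is shaped like the long_b but pink is not meant.

How it is judged:
By the outcome, as a careful person would: the job done as asked, in the order asked, and still so for the second after the job is handed in, with the robot touching nothing.
It also fails if it takes over 61 s, if anything falls off the work surface, if the arm or the gripper's body presses on something with over 40 N, if the wrist force passes 120 N, or if a joint passes its speed limit or range.

### The arm

A 6-joint arm with a two-finger parallel gripper is mounted at the origin on the work surface. World frame = base frame: x ahead of the robot, y to its left, z up, the work surface at z = 0. Lengths are in m, angles in rad, forces in N, time in s.
With the tool pointing down it reaches from about 0.35 to 0.975 m from the base axis. Payload 4.9 kg.
Tool frame: the origin (TCP) lies at the very end of the fingers, on their centre line; the grasp point (between the pads) lies 19 mm behind it (grasp_offset is the distance from the TCP to the grasp point, in m); x points along the fingers, y is the direction in which the jaws open and shut, and the axes are right-handed (so a half turn about x gives the same grasp; the last joint's range is limited). The gripper opens to 85 mm and grips with 20 to 120 N. Pads are 22 mm wide; open, the fingers measure 114 mm over their backs; the gripper's body (76 mm by 85 mm) begins 54 mm behind the grasp point. The pads swing forward as they close: fully open they stand 13 mm farther back than shut.
Start: joints at [1.085, 0.053, 1.613, -0, 1.476, -0.119], TCP at [0.224, 0.583, 0.202] pointing down, gripper open.
Joint ranges: [-3.01, 3.01], [-1.01, 2.22], [0.06, 2.58], [-1.02, 4.17], [0.09, 2.62], [-3.14, 3.14]. Speed limits (rad/s): [2.57, 2.57, 3.14, 3.14, 3.14, 3.14].

### API

Orientations are given as a rotation vector (axis times angle).
In Python, from station import get_obs, get_image, camera_model, finish_job, grasp_offset gives the robot as it stands.
- The arm moves only by the shell command python3 -m crank 'ROWS' [OPENING] [FORCE]. ROWS is JSON, a list that holds one entry, the list of rows, each a list of 4 numbers: the shift along the world's x, y, z in m, then the turn about the world's z in degrees. In form: [[[dx, dy, dz, turn], ...]]. A call has 1 to 5 rows; each row is the pose to reach, as a shift and turn from the pose commanded when the call began; what a row does not reach only later rows make up. A row lasts 1/12 s, in which the tool goes at most 41.7 mm and 7.16 degrees, less where a joint would pass 70% of its speed; a pose out of reach is approached as far as the arm can. A call with a gripper value outside its range is refused whole. OPENING is the opening, from 0 (shut) to 1 (fully open), set as the call begins (- or left out, the last holds). The fingers move at their own pace and stop on an object; FORCE is the grip in N (left out, the last holds). Time passes only in rows, so rows that repeat a pose let the fingers close. It gives the time, the measured TCP pose, the force and the opening at its end, in the units of the state.
- get_obs(): the state, without advancing time (a new reading comes with each control period).
- get_image(name): name is "scene" or "top"; returns (picture, depth): 480x640x3 uint8, red, green, blue; 480x640 float32, m along the optical axis (not along the pixel's ray), 0 where there is no reading.
- camera_model(name): a dict with "fx", "fy", "cx", "cy" (pixels), "xyz" and "attitude" of the camera in the world. Camera axes: x right, y down, z forward; pixel columns grow to the right and rows downward; lengths in m; the calibration is good to about 2 mm. A picture is of the moment at which its call begins. camera_model takes no time and is no camera call.
- finish_job(): hands the job in, once; it reports no verdict.
The state is a dict: "t": time; "q": joint angles; "dq": joint speeds; "effort": joint torques, N m; "tool_pos": TCP position; "tool_rot": TCP orientation; "contact_force": force on the tool from outside, world axes, zero at the start; "wrist_torque": the same for the moment, N m; "opening": finger opening in m.
Only numpy, scipy, OpenCV 4.12 (cv2) and the standard library are available. Lean on these libraries where they do the work, as an engineer would, in place of code of your own. Each camera call takes 0.05 s, during which the arm holds its last target.

## Working session

There is one attempt and no reset: what is moved stays moved. The work goes in short steps, Python scripts to look and compute and a shell command to move; the robot and the scene stay as the last step left them, time stands still between calls to the robot, and variables do not carry over. Pictures are saved under pics/ and viewed, and the job is handed in when it is done.

```bash
ls; mkdir -p pics
python3 - <<'E'
from station import *
import cv2,numpy as np
o=get_obs();print({k:np.round(v,3) for k,v in o.items()}, grasp_offset if not callable(grasp_offset) else grasp_offset())
for n in("scene","top"):
    im,d=get_image(n);cv2.imwrite(f"pics/{n}0.png",im[:,:,::-1]);np.savez(f"pics/{n}0.npz",im=im,d=d)
    print(camera_model(n))
E
```

```text
pics
{'t': np.float64(0.0), 'q': array([ 1.085,  0.053,  1.614, -0.   ,  1.476, -0.119]), 'dq': array([ 0.   ,  0.001,  0.002,  0.   ,  0.001, -0.001]), 'effort': array([ 1.0000e-03, -3.9369e+01, -3.7018e+01, -0.0000e+00,  7.0000e-03,
        0.0000e+00]), 'tool_pos': array([0.224, 0.583, 0.201]), 'tool_rot': array([ 0.286,  1.552, -0.289]), 'contact_force': array([-0.298, -0.801, -0.159]), 'wrist_torque': array([ 0.027, -0.064, -0.016]), 'opening': np.float64(0.085)} 0.0187
{'fx': 438.55780499199244, 'fy': 438.55780499199244, 'cx': 329.3413915490202, 'cy': 238.34243619988703, 'xyz': array([1.17281515, 0.13831216, 0.92778208]), 'attitude': array([-1.51219444, -2.1507288 ,  0.76274531])}
{'fx': 597.9026686756433, 'fy': 597.9026686756433, 'cx': 321.5888545885478, 'cy': 239.53259908118767, 'xyz': array([ 0.37071795, -0.08061502,  1.37940779]), 'attitude': array([-2.128918  ,  2.16178777, -0.12691418])}
```

View pics/top0.png

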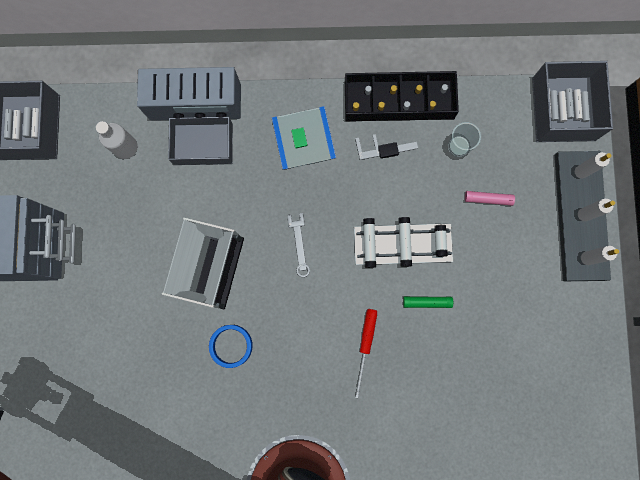

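View pics/scene0.png

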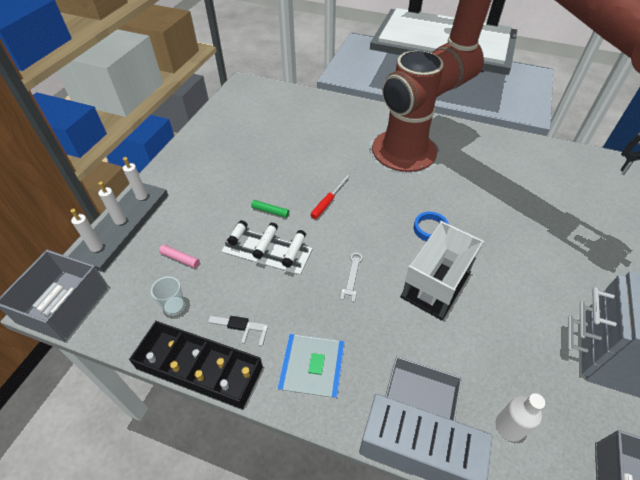

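The top view shows the rack at about (404,244). Its places hold a long cartridge at (369,243), a long one at (405,241) and a short one at (441,240). The pink (490,198) and green (428,302) look-alikes lie loose on the table, so the two white ones at 369 and 405 are the ones meant. The magazine is at about (203,262). I'll confirm with a crop and measure.

```bash
cat > h.py <<'E'
import numpy as np,cv2
from scipy.spatial.transform import Rotation as R
from station import *
def ray(n,u,v,z):
    c=camera_model(n);M=R.from_rotvec(c['attitude']).as_matrix()
    d=M@np.array([(u-c['cx'])/c['fx'],(v-c['cy'])/c['fy'],1.]);p=c['xyz']
    return p+d*(z-p[2])/d[2]
def cloud(n,d):
    c=camera_model(n);M=R.from_rotvec(c['attitude']).as_matrix()
    v,u=np.mgrid[:480,:640]
    P=np.stack([(u-c['cx'])/c['fx']*d,(v-c['cy'])/c['fy']*d,d],-1)
    return P@M.T+c['xyz']
E
python3 - <<'E'
from h import *
f=np.load('pics/top0.npz');im,d=f['im'],f['d']
a=cv2.resize(im[205:280,345:465],None,fx=5,fy=5,interpolation=cv2.INTER_CUBIC)
b=cv2.resize(im[205:320,150:255],None,fx=5,fy=5,interpolation=cv2.INTER_CUBIC)
cv2.imwrite('pics/rack.png',a[:,:,::-1]);cv2.imwrite('pics/mag.png',b[:,:,::-1])
P=cloud('top',d);X,Y,Z=P[...,0],P[...,1],P[...,2]
print('table z',np.median(Z[300:400,450:530]))
m=np.zeros_like(Z,bool);m[205:280,345:465]=1
k=(m&(Z>.048)).astype(np.uint8)
n,l,s,c=cv2.connectedComponentsWithStats(k)
for i in range(1,n):
    if s[i,4]>20:
        pts=P[l==i];r=cv2.minAreaRect(pts[:,:2].astype(np.float32)*1000);print(c[i].round(1),s[i,4],np.round(r[0],1),np.round(r[1],1),round(r[2],1),'zmax',np.percentile(pts[:,2],95).round(4))
m[:]=0;m[205:320,150:255]=1
k=m&(Z>.122)&(Z<.142);pts=P[k];r=cv2.minAreaRect(pts[:,:2].astype(np.float32)*1000);print('rim',k.sum(),r,np.median(pts[:,2]))
k=m&(Z>.128)&(Z<.137);pts=P[k];r=cv2.minAreaRect(pts[:,:2].astype(np.float32)*1000);print('rim',k.sum(),r,np.median(pts[:,2]))
E
```

```text
table z -0.00025998645866609493
[405. 241.] 520 [ 465.5 -195. ] [ 79.6 286.2] 55.2 zmax 0.0607
[369.2 242.2] 520 [ 477.1 -146.4] [ 56.3 243.8] 71.3 zmax 0.0606
[440.8 240.3] 324 [ 454.6 -226. ] [ 64.  329.6] 41.0 zmax 0.0608
rim 906 ((495.6949462890625, 197.98785400390625), (111.8644027709961, 168.0029754638672), 75.04621887207031) 0.1286238274832061
rim 526 ((495.818359375, 198.45608520507812), (110.88748168945312, 168.0010223388672), 75.04927062988281) 0.1307710963642683
```

View pics/rack.png

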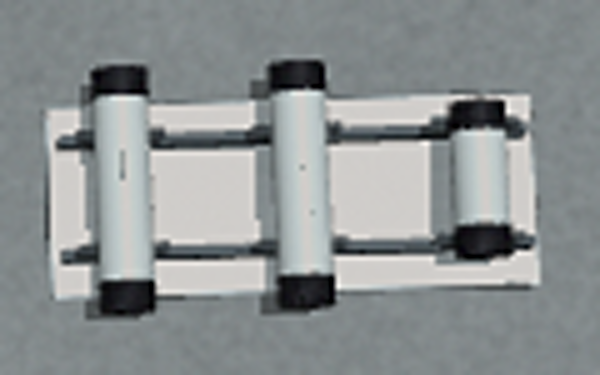

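View pics/mag.png

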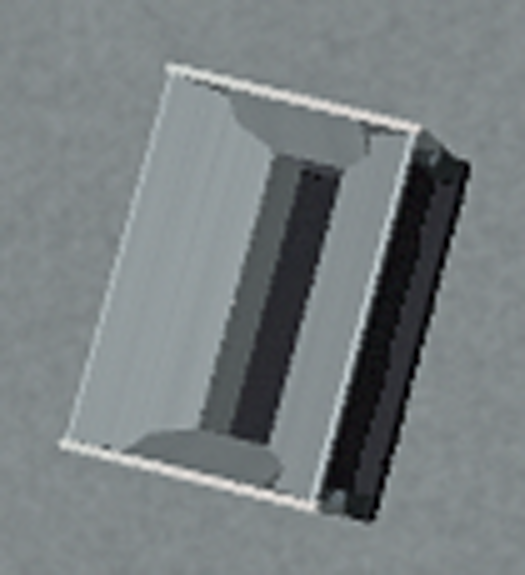

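The crop confirms two long cartridges, at (369,242) and (405,241), and the short one at (441,240). The rim measures 168 x 112 mm at z≈0.13, which matches, with centre (0.496,0.198) and its long axis at about -15°. Next I'll measure the cartridge axes from pixel outlines.

Run:
```python
from h import *
f=np.load('pics/top0.npz');im,d=f['im'],f['d']
P=cloud('top',d);Z=P[...,2]
m=np.zeros_like(Z,bool);m[205:280,345:465]=1
k=(m&(Z>.046)).astype(np.uint8)
n,l,s,c=cv2.connectedComponentsWithStats(k)
for i in range(1,n):
    if s[i,4]>100:
        v,u=np.where(l==i)
        Q=np.array([ray('top',a,b,.047) for a,b in zip(u,v)])[:,:2]*1000
        r=cv2.minAreaRect(Q.astype(np.float32));vv=np.linalg.svd(Q-Q.mean(0))[2][0]
        print(c[i].round(1),Q.mean(0).round(1),np.round(r,1) if 0 else r,'ang',np.degrees(np.arctan2(vv[1],vv[0])).round(1),'z med',np.median(P[l==i][:,2]).round(4))
# scene-camera check
f=np.load('pics/scene0.npz');im,d=f['im'],f['d'];P=cloud('scene',d);Z=P[...,2]
m=np.zeros_like(Z,bool);m[215:280,215:320]=1
k=(m&(Z>.049)).astype(np.uint8)
n,l,s,c=cv2.connectedComponentsWithStats(k)
for i in range(1,n):
    if s[i,4]>60: 
        Q=P[l==i];print('scene',c[i].round(),s[i,4],np.median(Q,0).round(4))
m[:]=0;m[220:320,400:485]=1
Q=P[m&(Z>.127)&(Z<.137)];r=cv2.minAreaRect(Q[:,:2].astype(np.float32)*1000);print('scene rim',r)
o=get_obs();M=R.from_rotvec(o['tool_rot']).as_matrix();print(M.round(3),'jaw angle',np.degrees(np.arctan2(M[1,1],M[0,1])))
```

```text
[404.9 241.1] [ 543.  -248.5] ((543.5025634765625, -248.4580078125), (113.19036865234375, 25.312305450439453), 0.15310914814472198) ang -179.2 z med 0.055
[369.2 242.1] [ 542.1 -168.6] ((541.484130859375, -168.31936645507812), (110.89479064941406, 25.251888275146484), 0.33865997195243835) ang -179.5 z med 0.0548
[440.6 240.2] [ 543.5 -328.5] ((543.3036499023438, -328.33099365234375), (70.34664916992188, 25.038665771484375), 1.7889454364776611) ang -179.3 z med 0.0548
scene [237. 231.] 187 [ 0.5485 -0.3258  0.0546]
scene [265. 239.] 294 [ 0.5485 -0.2458  0.0547]
scene [294. 247.] 310 [ 0.547  -0.1667  0.0546]
scene rim ((496.94122314453125, 197.914306640625), (111.05709075927734, 172.24147033691406), 75.11996459960938)
[[-0.001  0.359  0.933]
 [-0.002  0.933 -0.359]
 [-1.    -0.002 -0.   ]] jaw angle 68.98401238793627
```

Both views agree to within 2–5 mm and the spacing is 80 mm, as given. Long A is at (0.543,-0.168) and long B at (0.544,-0.248), both with axis at about 0.7°. The magazine is at (0.496,0.198), axis -15°. The jaws need to turn +21.7°. Moving to A at safe height.

```bash
python3 -m crank '[[[0.016,-0.037,0,5],[0.031,-0.074,0,10],[0.047,-0.110,0,15],[0.062,-0.147,0,20],[0.078,-0.184,0,21.7]]]' 0.65 40
```

```text
t: 0.52
tool_pos: [0.302, 0.3976, 0.2012]
tool_rot: [-0.013, 1.571, 0.012]
contact_force: [0.9, 0.8, -0.0]
opening: 0.0556
```

```bash
python3 -m crank '[[[0.016,-0.037,0,0],[0.031,-0.074,0,0],[0.047,-0.110,0,0],[0.062,-0.147,0,0],[0.078,-0.184,0,0]]]'
```

```text
t: 0.93
tool_pos: [0.38, 0.2136, 0.2015]
tool_rot: [-0.01, 1.571, 0.01]
contact_force: [2.2, -0.1, 0.4]
opening: 0.0554
```

```bash
python3 -m crank '[[[0.016,-0.037,0,0],[0.031,-0.074,0,0],[0.047,-0.110,0,0],[0.062,-0.147,0,0],[0.078,-0.184,0,0]]]'
```

```text
t: 1.35
tool_pos: [0.4581, 0.0294, 0.2016]
tool_rot: [-0.009, 1.571, 0.009]
contact_force: [2.1, 1.1, 0.4]
opening: 0.0556
```

```bash
python3 -m crank '[[[0.016,-0.037,-0.01,0],[0.031,-0.074,-0.02,0],[0.047,-0.110,-0.03,0],[0.062,-0.147,-0.04,0],[0.078,-0.184,-0.05,0]]]'; python3 -c "
from h import *
o=get_obs();M=R.from_rotvec(o['tool_rot']).as_matrix();print(o['tool_pos'],np.degrees(np.arctan2(M[1,1],M[0,1])),o['opening'])"
```

```text
t: 1.77
tool_pos: [0.5361, -0.1545, 0.1509]
tool_rot: [-0.009, 1.571, 0.009]
contact_force: [0.3, 0.4, 0.2]
opening: 0.0554
[ 0.53609133 -0.15451503  0.15086681] 90.65361110403042 0.055404346998706056
```

```bash
python3 -m crank '[[[0.003,-0.006,-0.01,0],[0.007,-0.0135,-0.03,0],[0.007,-0.0135,-0.06,0],[0.007,-0.0135,-0.07,0],[0.007,-0.0135,-0.07,0]]]'
python3 - <<'E'
from h import *
for n in("scene","top"):
    im,d=get_image(n);cv2.imwrite(f"pics/{n}1.png",im[:,:,::-1])
    c=im[180:300,180:350] if n=='scene' else im[180:300,310:480]
    cv2.imwrite(f"pics/{n}1c.png",cv2.resize(c,None,fx=4,fy=4,interpolation=cv2.INTER_CUBIC)[:,:,::-1])
E
```

```text
t: 2.18
tool_pos: [0.54, -0.1643, 0.0775]
tool_rot: [-0.006, 1.578, 0.012]
contact_force: [-1.2, 0.0, -0.1]
opening: 0.0558
```

View pics/scene1c.png

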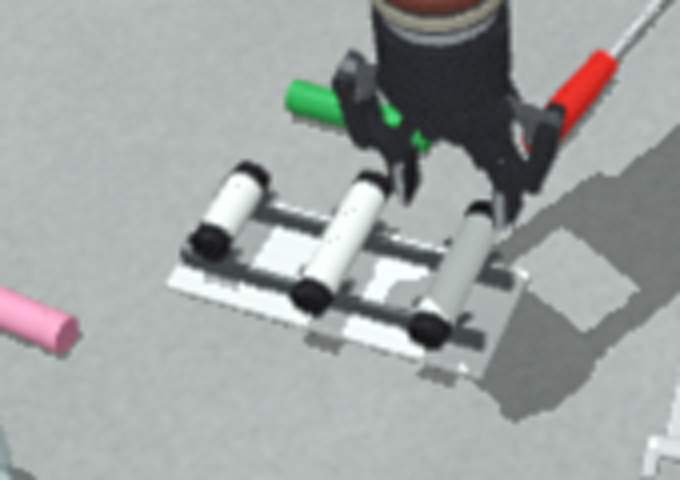

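View pics/top1c.png

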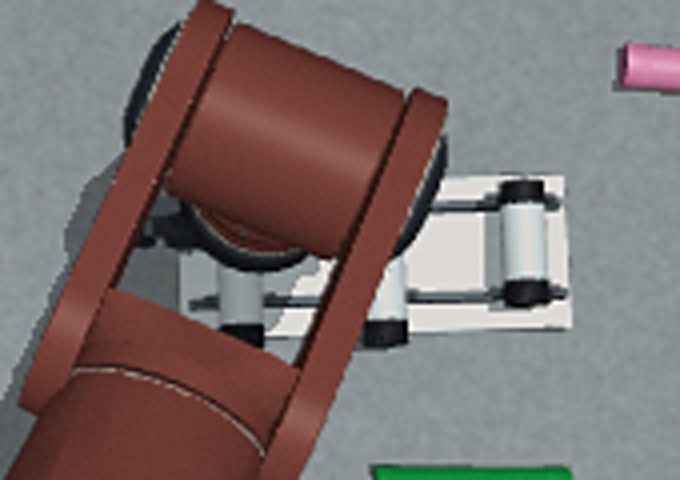

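The fingers straddle cartridge A (crop x 405 and 505, A in between), clear of B and within the gap between the bars. Checking the settled pose before going down.

```bash
python3 -m crank '[[[0,0,-0.010,0],[0,0,-0.020,0],[0,0,-0.03,0],[0,0,-0.03,0]]]'
```

```text
t: 2.62
tool_pos: [0.5415, -0.1652, 0.0494]
tool_rot: [-0.008, 1.574, 0.011]
contact_force: [-0.3, -0.2, -0.3]
opening: 0.0552
```

```bash
python3 -m crank '[[[0.0015,-0.0025,-0.008,0],[0.0015,-0.0025,-0.016,0],[0.0015,-0.0025,-0.023,0],[0.0015,-0.0025,-0.023,0],[0.0015,-0.0025,-0.023,0]]]'
```

```text
t: 3.03
tool_pos: [0.5441, -0.1684, 0.028]
tool_rot: [-0.009, 1.572, 0.01]
contact_force: [1.7, -0.7, 0.4]
opening: 0.0556
```

```bash
python3 -m crank '[[[0,0,0,0],[0,0,0,0],[0,0,0,0],[0,0,0,0],[0,0,0,0]]]' 0.1 40
```

```text
t: 3.45
tool_pos: [0.5449, -0.1687, 0.0292]
tool_rot: [-0.01, 1.57, 0.009]
contact_force: [0.4, 0.6, -0.0]
opening: 0.0087
```

The opening reads 8.7 mm, so there's no 26 mm cartridge between the pads. Looking before I move.

Run:
```python
from h import *
for n in("scene","top"):
    im,d=get_image(n);cv2.imwrite(f"pics/{n}2.png",im[:,:,::-1]);np.savez(f"pics/{n}2.npz",im=im,d=d)
    c=im[180:300,180:350] if n=='scene' else im[180:300,310:480]
    cv2.imwrite(f"pics/{n}2c.png",cv2.resize(c,None,fx=4,fy=4,interpolation=cv2.INTER_CUBIC)[:,:,::-1])
print(get_obs())
```

```text
{'t': 3.55, 'q': array([-4.30693086e-01,  9.42224639e-02,  1.87448571e+00,  2.06432066e-05,
        1.17263887e+00, -2.01343604e+00]), 'dq': array([ 9.05805448e-05,  8.18044802e-04,  1.00577554e-03,  4.11068769e-04,
       -1.28810485e-03, -1.81511129e-03]), 'effort': array([ 1.43470093e-04, -3.66987741e+01, -3.25586557e+01, -2.66230909e-04,
       -1.77398069e-03, -1.68287443e-05]), 'tool_pos': array([ 0.54470999, -0.16860885,  0.02905278]), 'tool_rot': array([-0.00944431,  1.57054538,  0.00930823]), 'contact_force': array([ 0.01277022, -0.52402282, -0.36173518]), 'wrist_torque': array([ 0.04196906, -0.05361779,  0.00507101]), 'opening': 0.008275342698931133}
```

View pics/scene2c.png

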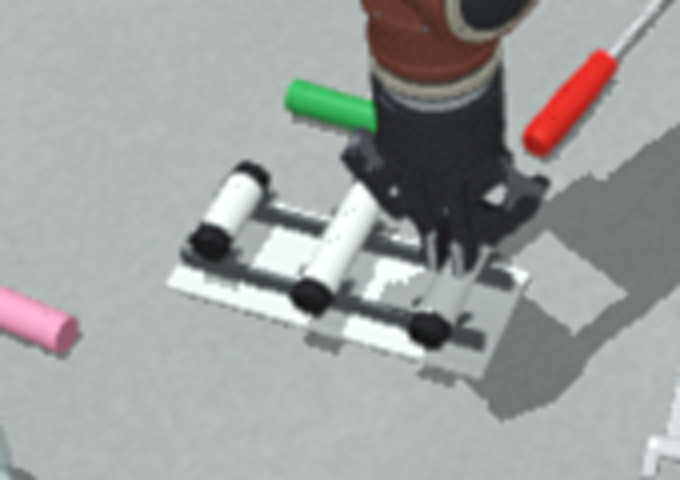

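View pics/top2c.png

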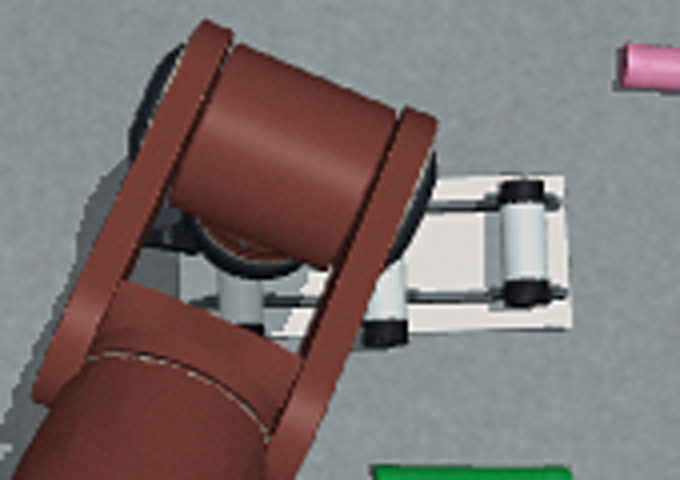

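Run:
```python
from h import *
f=np.load('pics/scene2.npz');im,d=f['im'],f['d'];P=cloud('scene',d)
for v in range(230,256,2):
    print(v,' '.join(f"{im[v,u].mean():.0f}:{P[v,u,0]*1000:.0f},{P[v,u,1]*1000:.0f},{P[v,u,2]*1000:.0f}" for u in range(282,300,2)))
print('cart end', [ (u,v,P[v,u].round(3)) for u,v in((287,262),(290,256))])
c=im[215:275,255:325];cv2.imwrite('pics/s2z.png',cv2.resize(c,None,fx=10,fy=10,interpolation=cv2.INTER_NEAREST)[:,:,::-1])
```

```text
230 44:562,-187,131 44:564,-180,135 38:562,-176,134 40:550,-177,122 45:537,-178,107 47:561,-161,140 42:562,-155,143 37:561,-150,144 40:556,-148,139
232 42:563,-187,124 44:563,-181,127 42:563,-176,128 44:544,-180,106 49:543,-176,107 48:563,-160,135 45:561,-156,135 37:559,-152,134 38:550,-151,124
234 77:553,-193,103 41:558,-185,112 42:559,-179,115 39:554,-176,112 38:544,-175,100 42:561,-162,125 45:563,-156,129 38:561,-151,129 44:544,-154,109
236 175:481,-232,-1 59:559,-185,105 42:557,-180,106 43:553,-177,102 32:547,-174,96 37:537,-174,85 38:556,-159,112 39:561,-152,121 43:552,-151,111
238 180:487,-230,-3 135:485,-224,-2 57:558,-180,99 113:553,-178,94 29:548,-175,89 35:537,-174,78 44:557,-159,107 42:558,-153,110 43:553,-150,105
240 223:501,-223,8 205:499,-218,8 85:553,-183,84 98:557,-176,91 29:550,-174,85 53:539,-174,72 69:557,-159,99 42:558,-154,101 39:553,-151,98
242 89:517,-214,22 111:517,-209,23 80:553,-184,76 118:557,-176,84 26:549,-175,75 78:539,-174,64 135:558,-160,92 47:555,-156,90 36:550,-153,85
244 74:518,-215,14 67:516,-210,14 72:554,-184,69 131:558,-176,77 28:551,-174,70 99:
[... 178 characters left out ...]
-157,72 86:553,-152,73
248 244:526,-212,7 193:523,-208,5 177:523,-202,8 168:520,-197,7 157:554,-174,57 175:548,-171,51 136:555,-162,63 128:549,-159,58 156:541,-158,49
250 185:530,-210,4 176:528,-205,4 176:529,-199,7 166:558,-178,52 179:560,-171,58 185:556,-168,54 182:555,-163,54 172:551,-159,52 139:545,-156,45
252 175:540,-206,9 177:533,-203,2 172:535,-196,8 174:566,-174,56 183:565,-169,56 184:562,-165,54 178:557,-162,50 163:552,-159,45 175:524,-166,8
254 175:543,-205,5 128:542,-199,6 165:573,-177,54 180:573,-171,57 184:570,-167,55 182:569,-162,55 172:565,-158,53 159:558,-157,44 177:531,-163,9
cart end [(287, 262, array([ 0.595, -0.165,  0.054])), (290, 256, array([ 0.576, -0.165,  0.054]))]
```

View pics/s2z.png

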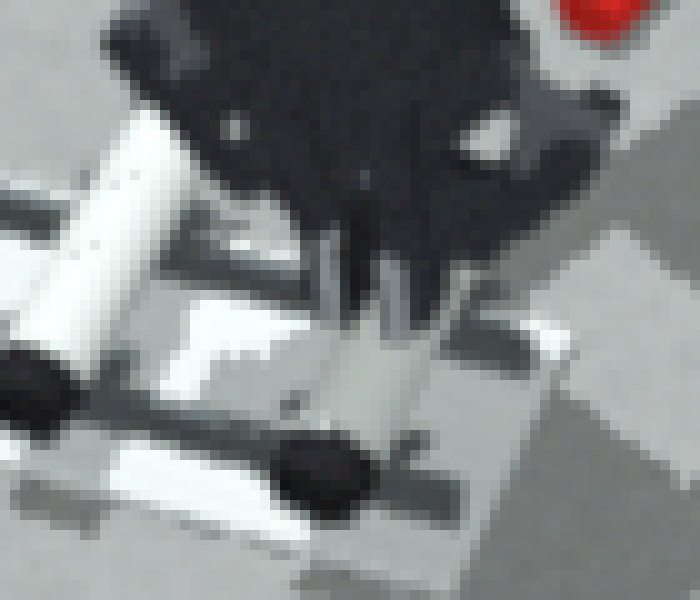

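The scene depth puts the closed fingertips at z≈0.062, just above the cartridge top at 0.058, at (0.555,-0.168). The reported TCP z is 0.029. The reported height is therefore about 33 mm lower than the real fingertips, while x and y agree. The cartridge hasn't been disturbed. I'll reopen, go down in part and check against the picture.

```bash
python3 -m crank '[[[0,0,0,0],[0,0,0,0],[0,0,0,0]]]' 0.65 40; python3 -m crank '[[[0,0,-0.005,0],[0,0,-0.01,0],[0,0,-0.015,0],[0,0,-0.015,0]]]'
python3 - <<'E'
from h import *
im,d=get_image('scene');np.savez("pics/scene3.npz",im=im,d=d)
P=cloud('scene',d)
c=im[215:275,255:325];cv2.imwrite('pics/s3z.png',cv2.resize(c,None,fx=10,fy=10,interpolation=cv2.INTER_NEAREST)[:,:,::-1])
for v in range(230,262,2):
    print(v,' '.join(f"{im[v,u].mean():.0f}:{P[v,u,0]*1000:.0f},{P[v,u,1]*1000:.0f},{P[v,u,2]*1000:.0f}" for u in list(range(278,286,2))+list(range(298,310,2))))
E
```

```text
t: 3.8
tool_pos: [0.5446, -0.1686, 0.0289]
tool_rot: [-0.009, 1.571, 0.009]
contact_force: [0.5, 0.1, -0.7]
opening: 0.044
t: 4.13
tool_pos: [0.5434, -0.168, 0.012]
tool_rot: [-0.008, 1.574, 0.01]
contact_force: [-0.6, -0.2, -0.4]
opening: 0.0557
230 65:540,-210,97 45:563,-192,129 39:562,-187,131 45:564,-181,135 46:555,-148,138 46:553,-144,138 41:557,-137,144 43:554,-133,144 70:551,-129,141 128:549,-125,141
232 44:562,-198,118 44:563,-192,122 53:563,-187,124 154:465,-233,-3 41:559,-146,137 41:555,-143,133 41:554,-138,134 43:536,-141,113 61:533,-137,111 177:443,-170,-1
234 43:562,-199,111 46:561,-194,112 56:561,-188,114 142:535,-197,82 41:561,-146,131 42:555,-143,126 44:544,-143,114 43:542,-139,113 48:538,-135,110 173:449,-168,-2
236 44:559,-201,99 42:556,-197,97 33:545,-197,85 114:534,-198,73 44:560,-147,122 42:560,-142,124 41:550,-141,114 42:545,-138,109 43:537,-136,101 72:533,-132,98
238 46:558,-202,89 80:552,-200,83 30:547,-197,79 109:536,-197,66 42:562,-146,117 41:558,-143,115 42:556,-138,114 41:551,-135,110 45:537,-136,94 45:538,-130,97
240 87:551,-207,71 94:553,-200,77 28:548,-
[... 984 characters left out ...]
928 176:521,-162,6 104:556,-140,58 126:554,-136,57 60:550,-132,54 155:518,-140,12
254 175:547,-214,6 176:547,-208,8 175:545,-203,8 127:543,-199,8 176:528,-165,4 176:527,-159,6 141:556,-141,50 143:556,-135,52 172:522,-144,7 173:520,-140,5
256 145:554,-211,6 166:550,-207,4 165:550,-201,7 136:570,-185,38 176:536,-162,7 176:534,-157,7 176:533,-151,8 174:531,-147,7 176:527,-143,4 154:528,-136,9
258 81:569,-203,21 96:569,-197,24 86:566,-193,22 69:586,-177,54 153:541,-159,6 173:539,-155,6 172:539,-149,8 174:536,-145,6 173:533,-140,5 123:528,-137,0
260 79:571,-203,15 68:570,-198,16 58:571,-192,19 43:592,-174,54 172:545,-158,2 171:545,-152,6 172:544,-147,6 173:543,-142,8 159:541,-137,7 116:534,-134,0
```

View pics/s3z.png

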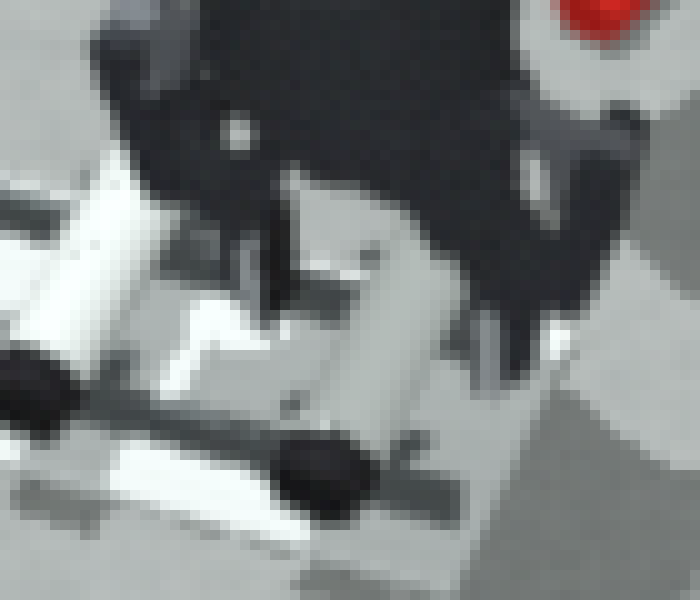

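The open fingers now straddle A at inner faces y≈-0.197 and -0.140, with tips at z≈0.049 in the picture and reported z 0.012. That confirms the offset of about 34–36 mm. I'll go a further 19 mm down and close.

```bash
python3 -m crank '[[[0,0,-0.006,0],[0,0,-0.012,0],[0,0,-0.019,0],[0,0,-0.019,0],[0,0,-0.019,0]]]'; python3 -m crank '[[[0,0,0,0],[0,0,0,0],[0,0,0,0],[0,0,0,0]]]' 0.1 40
```

```text
t: 4.6
tool_pos: [0.544, -0.1683, -0.0061]
tool_rot: [-0.009, 1.572, 0.01]
contact_force: [-0.3, -0.3, 1.2]
opening: 0.0552
t: 4.93
tool_pos: [0.545, -0.1678, -0.0045]
tool_rot: [-0.008, 1.57, 0.01]
contact_force: [-0.7, 4.8, 1.7]
opening: 0.0251
```

Gripped at 25 mm. Lifting straight up.

```bash
python3 -m crank '[[[0,0,0.02,0],[0,0,0.05,0],[0,0,0.085,0],[0,0,0.12,0],[0,0,0.15,0]]]'
python3 - <<'E'
from h import *
im,d=get_image('scene');np.savez("pics/scene4.npz",im=im,d=d)
c=im[160:290,215:345];cv2.imwrite('pics/s4z.png',cv2.resize(c,None,fx=4.5,fy=4.5,interpolation=cv2.INTER_CUBIC)[:,:,::-1])
E
```

```text
t: 5.35
tool_pos: [0.5448, -0.1691, 0.1473]
tool_rot: [-0.011, 1.569, 0.008]
contact_force: [1.3, -1.3, -0.7]
opening: 0.0247
```

View pics/s4z.png

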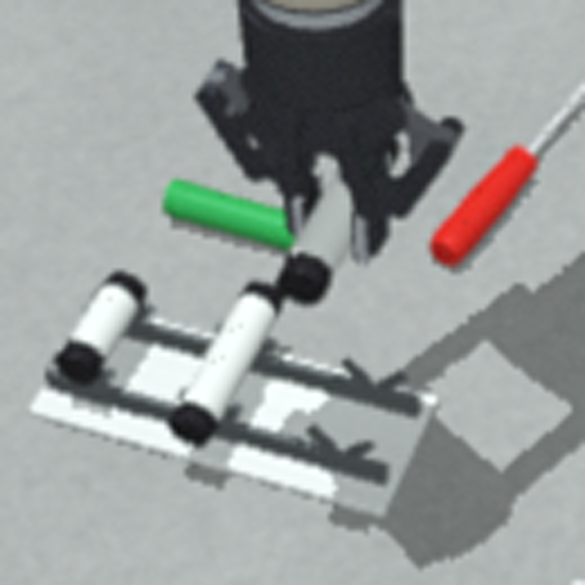

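A is held level and lengthwise; B and the short one are undisturbed. Moving over the magazine: shift (-0.049,+0.367), turn -15.7°.

```bash
python3 -m crank '[[[-0.004,0.030,0.01,-3],[-0.009,0.068,0.01,-6],[-0.014,0.106,0.01,-9],[-0.019,0.144,0.01,-12],[-0.024,0.182,0.01,-15.7]]]'; python3 -m crank '[[[-0.005,0.037,0,0],[-0.01,0.074,0,0],[-0.015,0.111,0,0],[-0.02,0.148,0,0],[-0.025,0.185,0,0]]]';python3 -m crank '[[[0,0,0,0],[0,0,0,0]]]'
python3 - <<'E'
from h import *
o=get_obs();M=R.from_rotvec(o['tool_rot']).as_matrix();print(o['tool_pos'],np.degrees(np.arctan2(M[1,1],M[0,1])),o['opening'])
im,d=get_image('scene');np.savez("pics/scene5.npz",im=im,d=d)
im2,d2=get_image('top');np.savez("pics/top5.npz",im=im2,d=d2)
c=im[180:330,370:520];c2=im2[190:330,140:290];cv2.imwrite('pics/s5z.png',np.hstack([cv2.resize(x,(400,400),interpolation=cv2.INTER_CUBIC)[:,:,::-1] for x in(c,c2)]))
E
```

```text
t: 5.82
tool_pos: [0.5201, 0.0145, 0.1547]
tool_rot: [0.208, 1.56, -0.209]
contact_force: [0.2, 0.2, -0.8]
opening: 0.0248
t: 6.23
tool_pos: [0.4951, 0.1999, 0.1547]
tool_rot: [0.205, 1.56, -0.206]
contact_force: [0.4, 0.1, -1.5]
opening: 0.0247
t: 6.4
tool_pos: [0.4951, 0.1997, 0.1545]
tool_rot: [0.202, 1.561, -0.204]
contact_force: [0.1, -0.7, -1.7]
opening: 0.0248
[0.49509474 0.1996749  0.15450049] 75.19637796884035 0.024825625259817918
```

View pics/s5z.png

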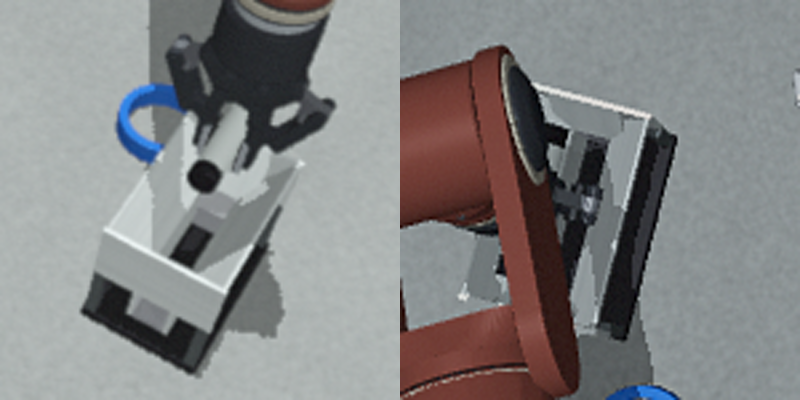

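Run:
```python
from h import *
f=np.load('pics/scene5.npz');im,d=f['im'],f['d'];P=cloud('scene',d)
for u,v in((458,225),(456,230),(453,238),(450,242),(447,246)): print(u,v,im[v,u],P[v,u].round(3))
# finger tips: dark/grey points near tool in column
for v in range(226,252,2): print(v,' '.join(f"{im[v,u].mean():.0f}:{P[v,u,1]*1000:.0f},{P[v,u,2]*1000:.0f}" for u in range(456,476,2)))
```

```text
458 225 [172 180 178] [0.481 0.201 0.214]
456 230 [176 184 182] [0.497 0.199 0.214]
453 238 [179 186 184] [0.521 0.197 0.213]
450 242 [44 46 47] [0.535 0.192 0.214]
447 246 [26 26 28] [0.545 0.189 0.211]
226 171:197,215 179:201,216 185:206,213 100:206,250 36:209,254 41:213,256 36:217,253 43:223,234 167:258,-0 159:263,-2
228 177:198,213 182:202,215 184:206,215 137:211,209 36:212,242 38:215,248 40:219,246 41:224,237 38:228,237 42:232,237
230 181:199,214 183:203,214 183:207,213 88:209,235 37:213,236 39:217,237 37:221,238 42:225,235 44:228,238 42:232,241
232 183:200,215 184:204,211 166:208,210 44:211,229 41:214,230 39:218,234 40:223,228 40:226,233 37:229,239 40:232,244
234 183:201,215 180:205,213 107:209,218 101:212,223 39:215,228 39:220,227 83:223,227 95:227,230 37:230,236 42:234,238
236 181:202,211 165:206,210 114:210,213 120:214,216 40:218,213 69:222,215 192:236,130 199:241,130 88:231,234 58:235,233
238 179:203,208 131:208,205 130:211,208 67:216,204 40:219,210 133:224,203 194:238,124 190:242,126 161:247,126 160:251,128
240 166:204,206 92:209,200 129:213,203 48:217,199 69:221,205 192:235,115 193:239,121 189:244,120 155:248,122 155:253,122
242 156:215,102 127:210,192 108:214,198 51:218,194 159:223,194 193:237,111 193:241,113 185:245,116 154:250,114 153:254,115
244 166:216,95 141:212,187 182:225,98 175:230,101 193:234,104 192:239,103 193:242,109 163:248,103 154:251,110 147:256,107
246 196:218,92 193:222,93 193:227,93 190:231,98 192:236,96 194:240,103 185:244,103 137:249,98 128:253,106 125:256,113
248 194:219,84 193:224,85 191:228,89 191:233,92 192:237,95 195:241,97 166:246,93 131:250,101 124:253,108 126:256,118
250 194:221,79 192:225,81 190:230,81 192:234,86 192:239,86 187:243,91 185:246,98 168:250,108 126:253,115 126:257,120
```

The cartridge axis is at z≈0.204, centred near (0.496,0.199), with tips at z≈0.187. Going 78 mm down puts the cartridge in the mouth, axis at z≈0.126.

```bash
python3 -m crank '[[[0.001,-0.0015,-0.02,0],[0.001,-0.0015,-0.045,0],[0.001,-0.0015,-0.065,0],[0.001,-0.0015,-0.078,0],[0.001,-0.0015,-0.078,0]]]';python3 -m crank '[[[0,0,0,0],[0,0,0,0]]]'
python3 - <<'E'
from h import *
im,d=get_image('scene')
c=im[180:330,370:520];cv2.imwrite('pics/s6z.png',cv2.resize(c,(600,600),interpolation=cv2.INTER_CUBIC)[:,:,::-1])
E
```

```text
t: 6.92
tool_pos: [0.4944, 0.1949, 0.0731]
tool_rot: [0.205, 1.567, -0.21]
contact_force: [-0.3, -0.5, -0.9]
opening: 0.0244
t: 7.08
tool_pos: [0.4978, 0.1966, 0.0783]
tool_rot: [0.207, 1.559, -0.206]
contact_force: [0.8, -0.0, -0.9]
opening: 0.0249
```

View pics/s6z.png

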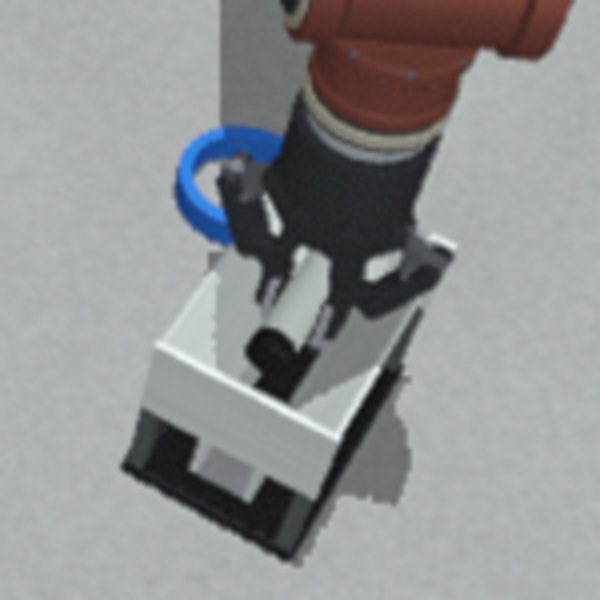

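The cartridge is inside the mouth, lengthwise and centred over the slot. No contact force. Releasing with a small opening.

```bash
python3 -m crank '[[[0,0,0,0],[0,0,0,0],[0,0,0,0],[0,0,0,0],[0,0,0,0]]]' 0.45 40; python3 -m crank '[[[0,0,0.02,0],[0,0,0.05,0],[0,0,0.08,0],[-0.0,-0.03,0.1,0],[0,-0.06,0.1,0]]]';python3 -m crank '[[[0.01,-0.037,0,3],[0.02,-0.074,0,6],[0.03,-0.111,0,9],[0.037,-0.148,0,12],[0.04,-0.185,0,15.5]]]'
python3 - <<'E'
from h import *
im,d=get_image('scene');np.savez("pics/scene7.npz",im=im,d=d)
im2,d2=get_image('top');np.savez("pics/top7.npz",im=im2,d=d2)
c=im[200:330,370:500];c2=im2[200:320,140:260];cv2.imwrite('pics/s7z.png',np.hstack([cv2.resize(x,(400,400),interpolation=cv2.INTER_CUBIC)[:,:,::-1] for x in(c,c2)]))
E
```

```text
t: 7.55
tool_pos: [0.4968, 0.197, 0.0772]
tool_rot: [0.206, 1.56, -0.205]
contact_force: [-0.0, -0.3, -0.5]
opening: 0.038
t: 7.97
tool_pos: [0.4997, 0.1376, 0.1833]
tool_rot: [0.205, 1.551, -0.201]
contact_force: [1.5, -0.8, 1.2]
opening: 0.0387
t: 8.38
tool_pos: [0.5371, -0.0499, 0.1771]
tool_rot: [-0.009, 1.57, 0.009]
contact_force: [0.5, -0.2, -0.2]
opening: 0.0384
```

View pics/s7z.png

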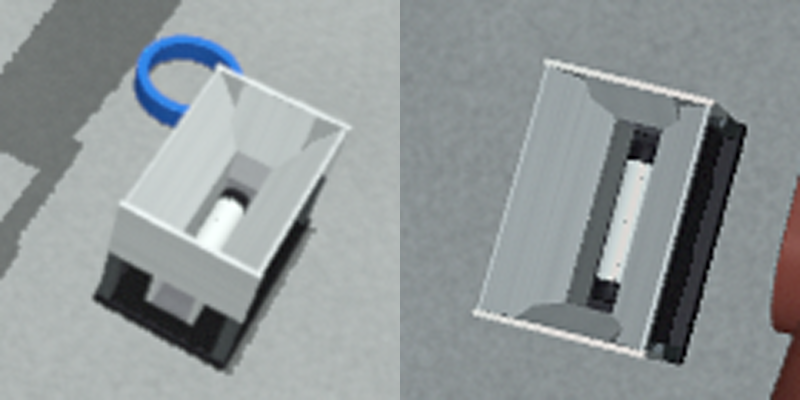

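Run:
```python
from h import *
f=np.load('pics/top7.npz');im,d=f['im'],f['d'];P=cloud('top',d)
# crop px (630,170..290)-> 140+(x-400)*.3, 200+y*.3
for x,y in((640,150),(632,180),(622,220),(612,260),(602,290)):
    u,v=int(140+(x-400)*.3),int(200+y*.3);print(u,v,im[v,u],P[v,u].round(3))
# B recheck
Z=P[...,2];m=np.zeros_like(Z,bool);m[205:280,345:465]=1
n,l,s,c=cv2.connectedComponentsWithStats((m&(Z>.046)&(Z<.07)).astype(np.uint8))
for i in range(1,n):
    if s[i,4]>60:
        v,u=np.where(l==i);Q=np.array([ray('top',a,b,.047) for a,b in zip(u,v)])[:,:2]*1000;print(c[i].round(1),s[i,4],Q.mean(0).round(1))
f=np.load('pics/scene7.npz');im,d=f['im'],f['d'];P=cloud('scene',d);Z=P[...,2]
m[:]=0;m[215:280,215:320]=1
n,l,s,c=cv2.connectedComponentsWithStats((m&(Z>.049)&(Z<.065)).astype(np.uint8))
for i in range(1,n):
    if s[i,4]>60: print('scene',c[i].round(),s[i,4],np.median(P[l==i],0).round(4))
o=get_obs();M=R.from_rotvec(o['tool_rot']).as_matrix();print(o['tool_pos'],np.degrees(np.arctan2(M[1,1],M[0,1])))
```

```text
212 245 [38 38 42] [0.543 0.188 0.032]
209 254 [204 214 214] [0.522 0.194 0.038]
206 266 [206 216 215] [0.495 0.201 0.035]
203 278 [206 216 213] [0.468 0.207 0.035]
200 287 [26 28 32] [0.448 0.214 0.036]
[404.9 241.1] 531 [ 542.9 -248.5]
[440.6 240.2] 345 [ 543.7 -328.5]
scene [237. 231.] 181 [ 0.5476 -0.3266  0.0546]
scene [265. 239.] 299 [ 0.5487 -0.2459  0.0546]
[ 0.53693421 -0.05258806  0.1770232 ] 90.18990856906152
```

A lies flat on the well floor, with its top measured at z≈0.035–0.038 against an expected 0.038. B is unmoved at (0.543,-0.248). Fetching B.

```bash
python3 -m crank '[[[0.002,-0.036,0,0.5],[0.004,-0.076,0,0.5],[0.006,-0.116,0,0.5],[0.0075,-0.156,-0.0,0.5],[0.0075,-0.1955,-0.01,0.5]]]' 0.65 40;python3 -m crank '[[[0,0,-0.03,0],[0,0,-0.06,0],[0,0,-0.08,0],[0,0,-0.085,0],[0,0,-0.085,0]]]'
```

```text
t: 8.9
tool_pos: [0.5456, -0.2454, 0.1693]
tool_rot: [-0.015, 1.567, 0.012]
contact_force: [1.5, 0.1, 1.7]
opening: 0.0551
t: 9.32
tool_pos: [0.5428, -0.2421, 0.0796]
tool_rot: [-0.012, 1.575, 0.016]
contact_force: [0.1, 0.9, 0.5]
opening: 0.0555
```

```bash
python3 -m crank '[[[0,0,0,0],[0,0,0,0]]]'
```

```text
t: 9.48
tool_pos: [0.5457, -0.2439, 0.0843]
tool_rot: [-0.015, 1.568, 0.012]
contact_force: [-0.3, -0.3, 0.9]
opening: 0.0557
```

```bash
python3 -m crank '[[[-0.001,-0.004,-0.01,0],[-0.001,-0.004,-0.025,0],[-0.001,-0.004,-0.04,0],[-0.001,-0.004,-0.05,0],[-0.001,-0.004,-0.05,0]]]'; python3 -m crank '[[[0,0,0,0],[0,0,0,0]]]';  python3 - <<'E'
from h import *
im,d=get_image('scene')
c=im[200:290,205:325];cv2.imwrite('pics/s8z.png',cv2.resize(c,None,fx=6,fy=6,interpolation=cv2.INTER_CUBIC)[:,:,::-1])
E
```

```text
t: 9.9
tool_pos: [0.5417, -0.2468, 0.0296]
tool_rot: [-0.012, 1.574, 0.015]
contact_force: [-0.4, -0.2, -0.8]
opening: 0.0552
t: 10.07
tool_pos: [0.5438, -0.248, 0.0329]
tool_rot: [-0.014, 1.569, 0.013]
contact_force: [-0.2, 0.7, 0.3]
opening: 0.0558
```

View pics/s8z.png

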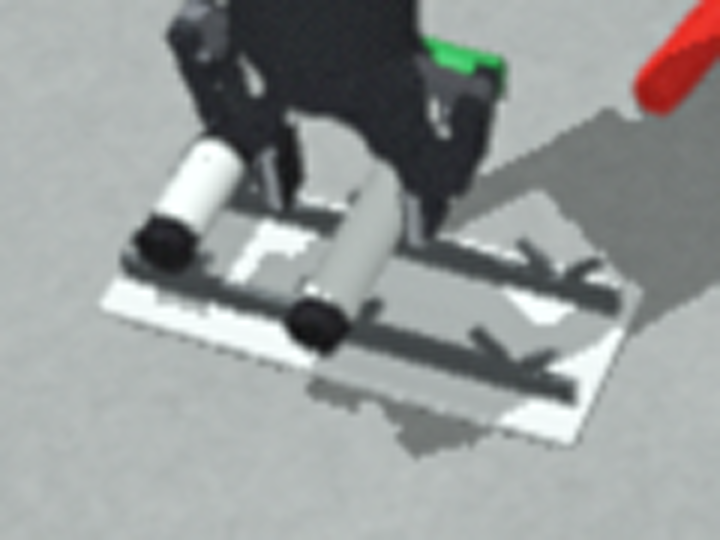

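The fingers at crop (275,190) and (420,220) straddle B evenly, clear of the short cartridge. Going down 39 mm and closing.

```bash
python3 -m crank '[[[0,0,-0.01,0],[0,0,-0.02,0],[0,0,-0.03,0],[0,0,-0.039,0],[0,0,-0.039,0]]]'; python3 -m crank '[[[0,0,0,0],[0,0,0,0],[0,0,0,0],[0,0,0,0],[0,0,0,0]]]' 0.1 40
```

```text
t: 10.53
tool_pos: [0.5409, -0.2463, -0.0105]
tool_rot: [-0.011, 1.575, 0.016]
contact_force: [-0.7, 0.4, -0.4]
opening: 0.0557
t: 10.95
tool_pos: [0.5435, -0.2478, -0.0066]
tool_rot: [-0.014, 1.57, 0.013]
contact_force: [0.6, -0.4, -0.3]
opening: 0.0247
```

```bash
python3 -m crank '[[[0,0,0.02,0],[0,0,0.055,0],[0,0,0.09,0],[0,0,0.13,0],[0,0,0.165,0]]]'; python3 -m crank '[[[-0.004,0.036,0,-3],[-0.008,0.073,0,-6],[-0.012,0.110,0,-9],[-0.016,0.147,0,-12],[-0.020,0.185,0,-16]]]'; python3 -m crank '[[[-0.004,0.037,0,0],[-0.008,0.075,0,0],[-0.012,0.112,0,0],[-0.016,0.150,0,0],[-0.020,0.188,0,0]]]';python3 -m crank '[[[-0.004,0.036,0,0],[-0.0075,0.0725,0,0],[-0.0075,0.0725,0,0],[-0.0075,0.0725,0,0]]]';  python3 - <<'E'
from h import *
o=get_obs();M=R.from_rotvec(o['tool_rot']).as_matrix();print(o['tool_pos'],np.degrees(np.arctan2(M[1,1],M[0,1])),o['opening'])
im,d=get_image('scene');P=cloud('scene',d)
c=im[180:330,370:520];cv2.imwrite('pics/s9z.png',cv2.resize(c,(600,600),interpolation=cv2.INTER_CUBIC)[:,:,::-1])
for u,v in((458,225),(456,230),(453,238),(450,242),(447,246)): print(u,v,im[v,u],P[v,u].round(3))
E
```

```text
t: 11.37
tool_pos: [0.5431, -0.2475, 0.1603]
tool_rot: [-0.014, 1.57, 0.013]
contact_force: [0.7, -0.2, -0.9]
opening: 0.0252
t: 11.78
tool_pos: [0.5226, -0.0612, 0.1582]
tool_rot: [0.209, 1.56, -0.209]
contact_force: [1.2, 0.9, -1.1]
opening: 0.0245
t: 12.2
tool_pos: [0.5025, 0.1272, 0.1582]
tool_rot: [0.206, 1.56, -0.206]
contact_force: [0.9, -1.1, -1.5]
opening: 0.0248
t: 12.53
tool_pos: [0.495, 0.1996, 0.1579]
tool_rot: [0.203, 1.561, -0.203]
contact_force: [-0.2, -1.0, -0.7]
opening: 0.0249
[0.49502963 0.19955897 0.15793618] 75.19862349304148 0.024949478736832634
458 225 [173 181 179] [0.488 0.2   0.221]
456 230 [177 184 182] [0.503 0.199 0.22 ]
453 238 [178 186 184] [0.528 0.196 0.221]
450 242 [28 26 29] [0.54  0.192 0.22 ]
447 246 [26 26 28] [0.549 0.188 0.215]
```

View pics/s9z.png

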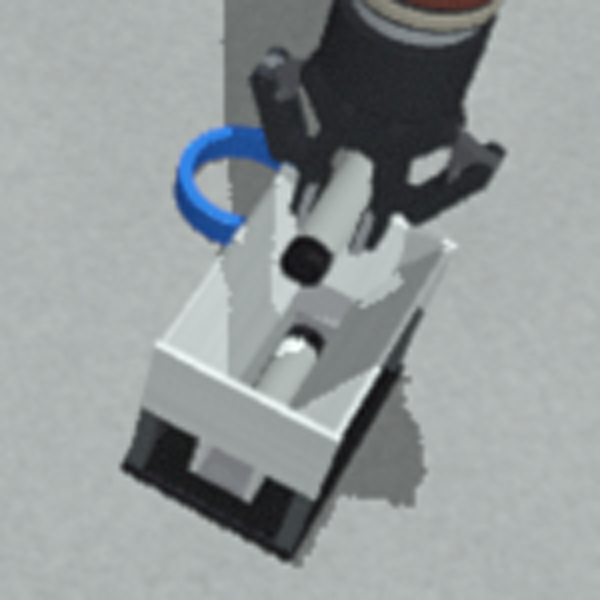

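Same pose as with A, about 6 mm higher: B is held level above the mouth and A is visible in the slot. Going down 83 mm and releasing the same way.

```bash
python3 -m crank '[[[0.001,-0.0015,-0.02,0],[0.001,-0.0015,-0.045,0],[0.001,-0.0015,-0.07,0],[0.001,-0.0015,-0.083,0],[0.001,-0.0015,-0.083,0]]]';python3 -m crank '[[[0,0,0,0],[0,0,0,0],[0,0,0,0]]]'; python3 -m crank '[[[0,0,0,0],[0,0,0,0],[0,0,0,0],[0,0,0,0],[0,0,0,0]]]' 0.45 40; python3 -m crank '[[[0,0,0.02,0],[0,0,0.05,0],[0,0,0.08,0],[-0.0,-0.03,0.1,0],[0,-0.06,0.1,0]]]';python3 -m crank '[[[0.01,-0.037,0,3],[0.02,-0.074,0,6],[0.03,-0.111,0,9],[0.037,-0.148,0,12],[0.04,-0.185,0,15]]]'
python3 - <<'E'
from h import *
im,d=get_image('scene');np.savez("pics/scene10.npz",im=im,d=d)
im2,d2=get_image('top');np.savez("pics/top10.npz",im=im2,d=d2)
c=im[200:330,370:500];c2=im2[200:320,140:260];cv2.imwrite('pics/s10z.png',np.hstack([cv2.resize(x,(400,400),interpolation=cv2.INTER_CUBIC)[:,:,::-1] for x in(c,c2)]))
P=cloud('top',d2)
for x,y in((640,150),(632,180),(622,220),(612,260),(602,290)):
    u,v=int(140+(x-400)*.3),int(200+y*.3);print(u,v,im2[v,u],P[v,u].round(3))
Z=P[...,2];m=np.zeros_like(Z,bool);m[205:280,345:465]=1
n,l,s,c=cv2.connectedComponentsWithStats((m&(Z>.046)&(Z<.07)).astype(np.uint8))
print(c[s[:,4]>60].round(1))
cv2.imwrite('pics/top10.png',im2[:,:,::-1])
E
```

```text
t: 13.0
tool_pos: [0.4939, 0.1945, 0.0709]
tool_rot: [0.205, 1.568, -0.21]
contact_force: [-0.4, -0.3, -1.4]
opening: 0.0248
t: 13.25
tool_pos: [0.4982, 0.1965, 0.0771]
tool_rot: [0.207, 1.558, -0.205]
contact_force: [0.0, -0.1, -1.2]
opening: 0.0252
t: 13.67
tool_pos: [0.4968, 0.1965, 0.0752]
tool_rot: [0.206, 1.56, -0.205]
contact_force: [-0.0, 0.5, 1.1]
opening: 0.0387
t: 14.08
tool_pos: [0.4997, 0.1371, 0.1813]
tool_rot: [0.205, 1.551, -0.201]
contact_force: [0.9, -0.3, 0.2]
opening: 0.0382
t: 14.5
tool_pos: [0.5371, -0.0504, 0.1751]
tool_rot: [-0.002, 1.57, 0.002]
contact_force: [0.4, 0.0, 0.9]
opening: 0.0387
212 245 [37 38 43] [0.539 0.182 0.065]
209 254 [219 216 213] [0.519 0.189 0.063]
206 266 [218 215 212] [0.492 0.194 0.066]
203 278 [219 216 212] [0.466 0.202 0.062]
200 287 [63 62 68] [0.446 0.208 0.061]
[[319.4 239.5]
 [440.6 240. ]]
```

View pics/s10z.png

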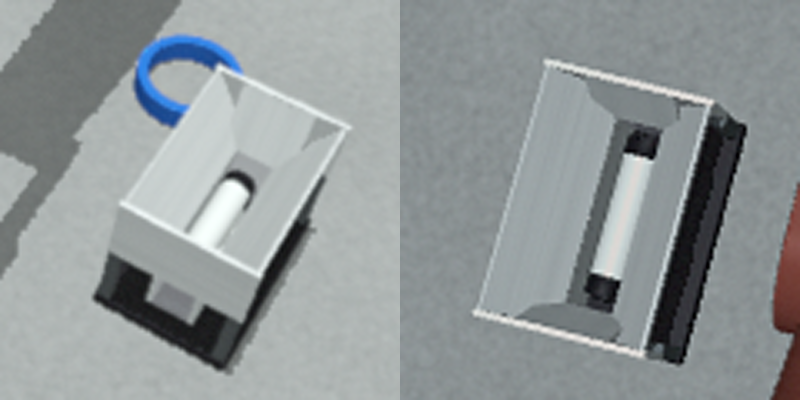

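View pics/top10.png

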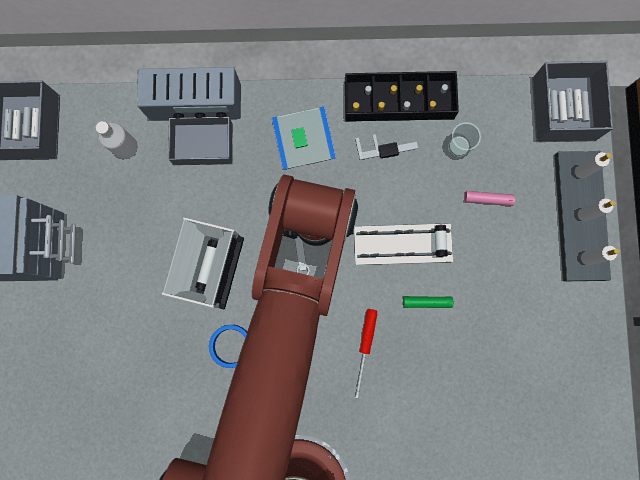

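B lies flat on A: its top is at z 0.061–0.066 along its length (expected 0.064), below the top of the well at 0.072. The short cartridge is still at (440.6,240.0) and the arm is clear.

```bash
python3 -c "
from station import *
print(finish_job())"
```

```text
the job is handed in; nothing more can be done
None
```

Both long cartridges are in the magazine, lying flat in the well with B on top of A, and I've handed the job in after about 14.6 s of the 61 s. I gripped each one across its middle in the rack, turned it about 16° to line up with the magazine, and released it inside the funnel mouth.

**Last checks:**
- **First cartridge (A):** after its drop, its top measured z ≈ 0.035–0.038 m along the white part, against 0.038 expected.
- **Second cartridge (B):** its top measured z ≈ 0.061–0.066 m along its length, against 0.064 expected, so it lies below the top of the well.
- **Short cartridge:** it is still in its rack place; its measured position is unchanged to within a pixel.
- **Forces and arm:** wrist forces at the end of every move stayed at about 5 N or less. The arm was well clear of everything at hand-in.

**What failed or disagreed:** my first grasp of A closed on nothing. The reported tool height was about 33 mm lower than the fingertips seen in the camera depth, so the fingers shut just above the cartridge without disturbing it. I corrected for that offset from then on, and both grips then held. The two cameras also differed by up to 5 mm in the cartridges' x position, which did not affect the grasps.

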